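Close up the lamp and hold a filter in the microscope's light path

TASK

Slide the loose white lamp module along its track until its front sits flush against the black filter housing. Then take the filter slide with the round window and flat handle from the rack, pass it down through the slot in the housing's top until the line across its frame is level with that top, and finish holding it there, upright and hanging freely in the grip, without letting go. Leave the blank slide in the rack, and the jar, dish and mouse where they are.

Things in the scene. Friction and masses are not known exactly. Their poses are not given: they have to be found in the camera images.
- slot (a point): Centre of the slot's mouth in the top of the black filter housing, 77 mm above the table. Housing (fixed): 100 mm along this point's x, 60 mm along y (the light path), 77 mm high. Slot: 58 mm along x by 10 mm along y (2 mm more than the slide's plate each way), mouth bevelled 3 mm, straight down, open to the table below. z up. The housing's place and yaw vary.
- illuminator: Housing and its track, one fixed piece; origin on the table under the slot, axes as the slot's. The track starts at the housing's -y face and runs 190 mm along -y: floor 8 mm above the table, a lip on each side, lips 65 mm apart inside, 84 mm over the outsides, tops 18 mm above the table. A seen-only exit tube, 20 mm long, sticks out of the +y face.
- lamp_center (a point): Centre of the loose white lamp module: box 62 mm (x) by 100 mm (y) by 76 mm high, 0.35 to 0.6 kg. It stands on the track floor between the lips (top 84 mm above the table); its +y face is the front, starting 15 to 45 mm from the housing. Flush, its centre is 80 mm from the slot's along the slot's -y. Dry friction of a few N; push it from behind, or grip it across the 62 mm.
- filter_center (a point): Centre of the loose filter slide, half-way up its 118 mm, on its black line; about 90 g. Plate: 8 mm thick (x), 56 mm wide (y), from 59 mm below this point to 13 mm above, round window near the foot. Flat black handle above it: 12 mm thick (x), 26 mm wide (y), from 13 to 59 mm above. Starts upright in either pocket of the rack. Fits the slot either way round, width along the slot's x.
- blank_center (a point): Centre, half-way up its 104 mm, of the blank slide in the rack's other pocket: same plate without window or line, round black handle 16 mm across and 32 mm high. Bystander.
- rack_top (a point): Centre of the top face of the grey rack (fixed), 40 mm along its x, 160 mm along its y, 30 mm high. Two pockets, at y = -40 mm and +40 mm, each 11 mm (x) by 59 mm (y) and 26 mm deep, floor 4 mm above the table. Each holds one slide, standing upright.
- jar: Amber glass jar, 44 mm across, 55 mm high; origin under its centre. Bystander.
- dish: Closed clear culture dish, 63 mm across, 13 mm high; origin under its centre. Bystander.
- mouse: Black computer mouse, 100 x 58 x 32 mm; origin under its centre. Bystander.
Things that resemble listed ones, but are neither listed nor needed, are in the scene too. Of the things shaped like the part that bears lamp_center, the white one is meant.

How it is judged:
By the outcome, as a careful person would: the job done as asked, in the order asked, and still so for the second after the job is handed in, while the arm keeps its last pose, push and grip.
It also fails if it takes over 64 s, if anything falls off the work surface, if the arm or the gripper's body presses on something with over 40 N, if the wrist force passes 120 N, or if a joint passes its speed limit or range.

ROBOT

A 6-joint arm with a two-finger parallel gripper is mounted at the origin on the work surface. World frame = base frame: x ahead of the robot, y to its left, z up, the work surface at z = 0. Lengths are in mm, angles in rad, forces in N, time in s.
With the tool pointing down it reaches from about 275 to 750 mm from the base axis. Payload 10.2 kg.
Tool frame: the origin (TCP) lies at the very end of the fingers, on their centre line; the grasp point (between the pads) lies 19 mm behind it; x points along the fingers, y is the direction in which the jaws open and shut, and the axes are right-handed (so a half turn about x gives the same grasp; the last joint's range is limited). The gripper opens to 85 mm and grips with 20 to 120 N. Pads are 22 mm wide; open, the fingers measure 114 mm over their backs; the gripper's body (76 mm by 85 mm) begins 54 mm behind the grasp point. The pads swing forward as they close: fully open they stand 13 mm farther back than shut.
Start: joints at [-1.542, 0.313, 1.498, -0, 1.331, -0.223], TCP at [130.789, -508.454, 231.294] pointing down, gripper open.
Joint ranges: [-2.94, 2.94], [-0.97, 2.17], [0.19, 2.56], [-1.23, 4.37], [0.02, 3.11], [-2.88, 2.88]. Speed limits (rad/s): [2.39, 2.39, 3.01, 3.14, 3.14, 3.14].

INTERFACE

Orientations are given as a unit quaternion [w, x, y, z].
In Python, from rig import ctrl, viewer, finish_job gives the robot as it stands.
- The arm moves only by the tool carry_out, never from a script. Its argument "targets" is a list of rows, each an object of numbers: "x", "y", "z": the shift along the world's x, y, z in m; "ax", "ay", "az": the turn, a rotation vector about the world's x, y, z in rad; "hand": the opening, from -1 (shut) to 1 (fully open). A call has 1 to 5 rows; each row is the pose to reach, as a shift and turn from the pose commanded when the call began; what a row does not reach only later rows make up. A row lasts 1/8 s, in which the tool goes at most 62.5 mm and 10.7 degrees, less where a joint would pass 70% of its speed; a pose out of reach is approached as far as the arm can. A call with a gripper value outside its range is refused whole. The fingers move at their own pace and stop on an object; "grip_force" is the grip in N (left out, the last holds). Time passes only in rows, so rows that repeat a pose let the fingers close. It gives the time, the measured TCP pose, the force and the opening at its end, in the units of the state.
- ctrl.sense(): the state, without advancing time (a new reading comes with each control period).
- viewer.capture(name): name is "scene" or "top" or "wrist"; returns the picture (420x560x3 uint8, blue, green, red); there is no depth.
- viewer.camera_info(name): a dict with "fx", "fy", "cx", "cy" (pixels), "k1" (the pictures are not rectified: a ray, as slopes to the right and down, at radius r is drawn at 1 + k1 r^2 times it, then the intrinsics apply), "R" (3x3) and "t" (3): a world point X has camera coordinates R X + t. Camera axes: x right, y down, z forward; pixel columns grow to the right and rows downward; lengths in mm; the calibration is good to about 2 mm. A picture is of the moment at which its call begins: read the wrist's pose just before it. camera_info takes no time and is no camera call; for the wrist camera it gives the pose at the moment of the call.
- finish_job(): hands the job in, once; it reports no verdict.
The state is a dict: "time_s": time; "joints": joint angles; "dq": joint speeds; "tau": joint torques, N m; "eef_pos": TCP position; "ee_rot": TCP orientation; "force": force on the tool from outside, world axes, zero at the start; "wrist_torque": the same for the moment, N m; "grip_width": opening from 0.0 (shut) to 1.0 (fully open).
Only numpy, scipy, OpenCV 4.12 (cv2) and the standard library are available. Lean on these libraries where they do the work, as an engineer would, in place of code of your own. Each camera call takes 0.05 s, during which the arm holds its last target. There are 200 camera calls.

## Working session

There is one attempt and no reset: what is moved stays moved. The work goes in short steps, Python scripts to look and compute and a tool call to move; the robot and the scene stay as the last step left them, time stands still between calls to the robot, and variables do not carry over. Pictures are saved under pics/ and viewed, about 8 in all and at most 12, crops included, and the job is handed in when it is done.

Besides the shell and the picture viewer there is one more tool, called after "Request:" in YAML: its name, and indented under it one key for each argument. carry_out: Moves the arm, as the interface text tells. Its arguments: {"type":"object","properties":{"targets":{"type":"array"},"grip_force":{"type":"number"}},"required":["targets"]}

```bash
mkdir -p pics; ls
cat > h.py <<'E'
import numpy as np, cv2
from rig import ctrl, viewer, finish_job
def ray(ci,u,v):
    d=np.array([(u-ci['cx'])/ci['fx'],(v-ci['cy'])/ci['fy']]); p=d.copy()
    for _ in range(20): p=d/(1+ci['k1']*(p@p))
    R=np.array(ci['R']);t=np.array(ci['t'])
    return -R.T@t, R.T@np.array([p[0],p[1],1.])
def plane(ci,u,v,z):
    o,d=ray(ci,u,v); return (o+d*(z-o[2])/d[2])[:2]
def proj(ci,X):
    c=np.array(ci['R'])@np.array(X,float)+np.array(ci['t']); p=c[:2]/c[2]; p=p*(1+ci['k1']*(p@p))
    return np.array([ci['fx']*p[0]+ci['cx'],ci['fy']*p[1]+ci['cy']])
E
python3 - <<'E'
from h import *
for n in ('scene','top'):
    im=viewer.capture(n); cv2.imwrite(f'pics/{n}0.png',im)
    ci=viewer.camera_info(n); R=np.array(ci['R']); print(n,ci['fx'],ci['k1'],(-R.T@np.array(ci['t'])).round(),R.round(2).tolist())
print(ctrl.sense())
E
```

```text
pics
scene 423.803410873808 -0.11817142456337118 [1051.  543.  702.] [[-0.76, 0.65, -0.01], [0.42, 0.49, -0.76], [-0.49, -0.58, -0.65]]
top 472.73942247843394 -0.03957782405198539 [ 448.   10. 1206.] [[0.01, -1.0, 0.01], [-0.99, -0.01, -0.14], [0.14, -0.0, -0.99]]
{'time_s': 0.1, 'joints': array([-1.54239281e+00,  3.13413362e-01,  1.49832665e+00,  8.60957929e-06,
        1.33102573e+00, -2.23396080e-01]), 'dq': array([ 8.33895735e-04, -1.96600899e-03, -6.76006963e-04, -1.20621088e-03,
       -4.44771563e-06,  1.08963711e-04]), 'tau': array([ 1.65331392e-03, -4.12904227e+01, -2.60144126e+01, -2.86644554e-04,
        3.05791255e-03,  8.96822286e-06]), 'eef_pos': array([ 130.78814537, -508.21868505,  230.79539697]), 'ee_rot': array([ 0.08837638,  0.70155338,  0.08920136, -0.70146675]), 'force': array([-0.00848816, -0.75106541,  0.10457161]), 'wrist_torque': array([ 0.0418905 , -0.00721326,  0.02203552]), 'grip_width': 1.0014843438808096}
```

View pics/scene0.png

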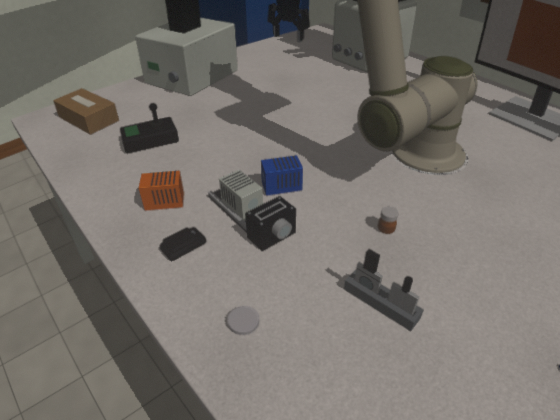

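View pics/top0.png

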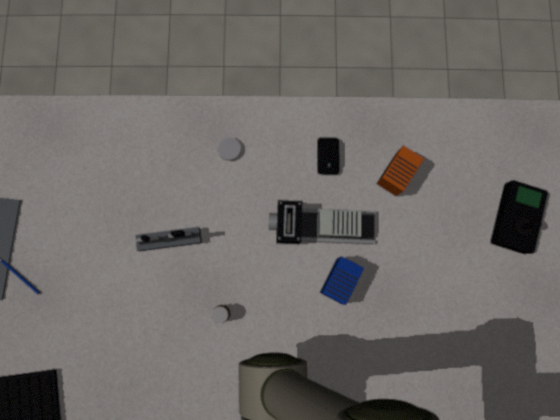

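Candidates in the scene view:
- Lamp: white (240,193), which matches the description; orange (162,190) and blue (282,175) are lookalikes.
- Filter: the slide with its handle at (371,262), which looks flat and wide, or the one at (407,284), which looks narrow.

I'll check these in one close crop.

Run:
```python
import cv2, numpy as np
s=cv2.imread('pics/scene0.png');t=cv2.imread('pics/top0.png')
a=cv2.resize(s[235:335,325:435],None,fx=3.6,fy=3.6,interpolation=2)
b=cv2.resize(t[215:265,125:235],None,fx=3.6,fy=3.6,interpolation=2)
c=cv2.resize(t[190:255,260:390],None,fx=6,fy=6,interpolation=2)
o=np.zeros((600,800,3),np.uint8)
a=a[:360,:396]; 
o[:a.shape[0]-150,:396]=a[75:285]; o[:b.shape[0],400:400+b.shape[1]]=b; o[210:210+390,:780]=c[:390]
o=cv2.convertScaleAbs(o,alpha=1.8)
cv2.imwrite('pics/crop1.png',o)
```

```text
(no output)
```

View pics/crop1.png

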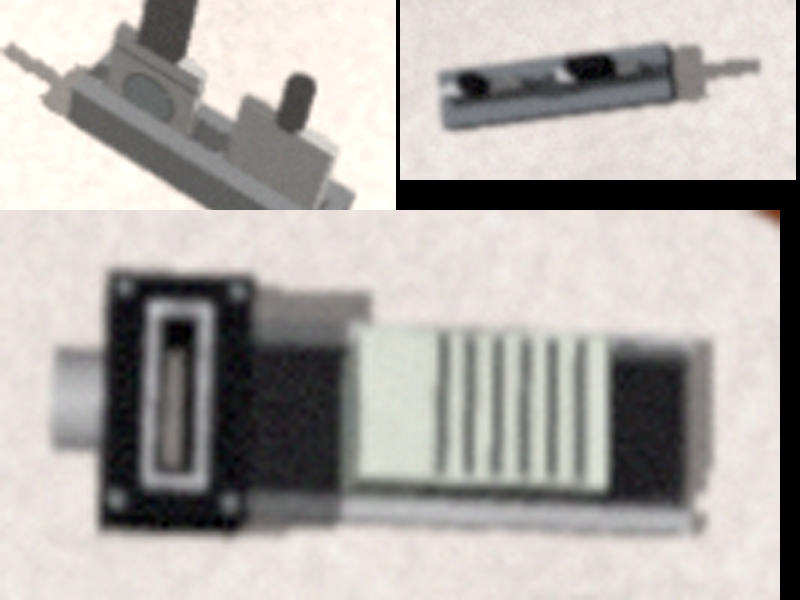

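The white lamp is confirmed. The filter is the slide with the round window and wide flat handle, at top view ≈(178,234). The blank is at ≈(147,238) with a round handle. Next: coarse positions.

Run:
```python
from h import *
ci=viewer.camera_info('top')
P=lambda x,y,z:plane(ci,260+x/6-.4,190+(y-210)/6-.4,z).round(1)
for n,x,y,z in [('hTL',110,272,77),('hTR',252,278,77),('hBL',103,528,77),('hBR',245,530,77),('slot',177,394,77),('lTL',358,325,84),('lTR',608,338,84),('lBR',600,490,84),('lBL',355,480,84)]: print(n,P(x,y,z))
Q=lambda x,y,z:plane(ci,125+(x-400)/3.6-.4,215+y/3.6-.4,z).round(1)
for n,x,y,z in [('rTL',441,73,30),('rTR',670,45,30),('rBR',672,97,30),('rBL',443,128,30),('rTRb',670,45,30),('filt',590,67,122),('blank',473,83,108)]: print(n,Q(x,y,z))
for n in ['wrist']:
    ci=viewer.camera_info(n);R=np.array(ci['R']);print(ci['fx'],ci['k1'],(-R.T@np.array(ci['t'])).round(1),R.round(3).tolist())
from scipy.spatial.transform import Rotation as Ro
q=ctrl.sense()['ee_rot'];print(Ro.from_quat(q,scalar_first=True).as_matrix().round(3))
```

```text
hTL [649.1  -5.2]
hTR [647.  -62.6]
hBL [545.4  -2.9]
hBR [545.  -59.6]
slot [599.5 -32.3]
lTL [ 627.  -104.6]
lTR [ 622.4 -205. ]
lBR [ 561.2 -200.5]
lBL [ 564.6 -102.9]
rTL [566.2 348.8]
rTR [587.  189.9]
rBR [550.8 187.5]
rBL [528.  345.6]
rTRb [587.  189.9]
filt [561.6 226.7]
blank [552.1 305.2]
312.44798821438246 -0.03793477673700099 [ 203.4 -489.8  373.7] [[0.249, -0.968, -0.0], [-0.926, -0.238, 0.293], [-0.284, -0.073, -0.956]]
[[-0.     0.249 -0.968]
 [ 0.001 -0.968 -0.249]
 [-1.    -0.001 -0.   ]]
```

Request:
carry_out:
  targets:
    - {"x": 0.05,"y": 0.03,"z": 0.0,"az": 0.14,"hand": -1}
    - {"x": 0.1,"y": 0.06,"z": 0.0,"az": 0.28,"hand": -1}
    - {"x": 0.15,"y": 0.09,"z": 0.0,"az": 0.42,"hand": -1}
    - {"x": 0.2,"y": 0.12,"z": 0.0,"az": 0.56,"hand": -1}
    - {"x": 0.25,"y": 0.15,"z": 0.0,"az": 0.7,"hand": -1}
  grip_force: 40

```text
invalid input at $.targets[0]: expected keys x, y, z, ax, ay, az, hand
```

Request:
carry_out:
  targets:
    - {"x": 0.05,"y": 0.03,"z": 0.0,"ax": 0,"ay": 0,"az": 0.14,"hand": -1}
    - {"x": 0.1,"y": 0.06,"z": 0.0,"ax": 0,"ay": 0,"az": 0.28,"hand": -1}
    - {"x": 0.15,"y": 0.09,"z": 0.0,"ax": 0,"ay": 0,"az": 0.42,"hand": -1}
    - {"x": 0.2,"y": 0.12,"z": 0.0,"ax": 0,"ay": 0,"az": 0.56,"hand": -1}
    - {"x": 0.25,"y": 0.15,"z": 0.0,"ax": 0,"ay": 0,"az": 0.7,"hand": -1}
  grip_force: 40

```text
time_s: 0.72
eef_pos: [382.2, -357.1, 231.1]
ee_rot: [-0.325, -0.628, -0.325, 0.628]
force: [0.7, -1.0, 0.1]
grip_width: -0.001
```

Request:
carry_out:
  targets:
    - {"x": 0.045,"y": 0.025,"z": 0.0,"ax": 0,"ay": 0,"az": 0.14,"hand": -1}
    - {"x": 0.09,"y": 0.05,"z": 0.0,"ax": 0,"ay": 0,"az": 0.28,"hand": -1}
    - {"x": 0.14,"y": 0.08,"z": 0.0,"ax": 0,"ay": 0,"az": 0.42,"hand": -1}
    - {"x": 0.19,"y": 0.105,"z": 0.0,"ax": 0,"ay": 0,"az": 0.55,"hand": -1}
    - {"x": 0.21,"y": 0.117,"z": 0.0,"ax": 0,"ay": 0,"az": 0.58,"hand": -1}

```text
time_s: 1.35
eef_pos: [592.6, -239.5, 230.3]
ee_rot: [-0.491, -0.509, -0.492, 0.509]
force: [-0.1, -0.2, 0.8]
grip_width: -0.002
```

Run:
```python
from h import *
s=ctrl.sense();print(s['eef_pos'].round(1))
ci=viewer.camera_info('wrist');im=viewer.capture('wrist');cv2.imwrite('pics/w1.png',im)
np.save('w1.npy',ci,allow_pickle=True)
print(proj(ci,s['eef_pos']))
```

```text
[ 592.6 -239.5  230.3]
[280.16215039 265.42538642]
```

View pics/w1.png

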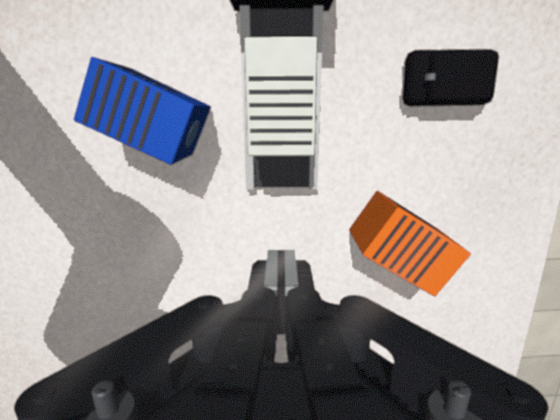

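The wrist view shows the white lamp top with rear edge (250,157)–(313,155) and front edge (246,38)–(317,37). The fingers are behind the track end.

Run:
```python
from h import *
ci=np.load('w1.npy',allow_pickle=True).item()
for u,v,z in [(250,157,84),(313,155,84),(246,38,84),(317,37,84),(246,190,18),(320,188,18),(240,5,77),(327,7,77)]: print(u,v,plane(ci,u,v,z).round(1))
```

```text
250 157 [ 565.6 -203.7]
313 155 [ 623.8 -203.9]
246 38 [ 568.3 -103.8]
317 37 [ 627.8 -105.1]
246 190 [ 551.7 -250.8]
320 188 [ 638.2 -251.4]
240 5 [564.2 -76.7]
327 7 [637.1 -80.8]
```

Request:
carry_out:
  targets:
    - {"x": 0.0,"y": 0.006,"z": -0.05,"ax": 0,"ay": 0,"az": 0,"hand": -1}
    - {"x": 0.0,"y": 0.01,"z": -0.1,"ax": 0,"ay": 0,"az": 0,"hand": -1}
    - {"x": 0.0,"y": 0.01,"z": -0.15,"ax": 0,"ay": 0,"az": 0,"hand": -1}
    - {"x": 0.0,"y": 0.01,"z": -0.185,"ax": 0,"ay": 0,"az": 0,"hand": -1}
    - {"x": 0.0,"y": 0.01,"z": -0.185,"ax": 0,"ay": 0,"az": 0,"hand": -1}

```text
time_s: 2.02
eef_pos: [589.1, -230.9, 43.8]
ee_rot: [-0.488, -0.509, -0.492, 0.51]
force: [0.4, -0.3, 1.1]
grip_width: 0.002
```

Request:
carry_out:
  targets:
    - {"x": 0.0,"y": 0.004,"z": 0,"ax": 0,"ay": 0,"az": 0,"hand": -1}
    - {"x": 0.0,"y": 0.008,"z": 0,"ax": 0,"ay": 0,"az": 0,"hand": -1}
    - {"x": 0.0,"y": 0.012,"z": 0,"ax": 0,"ay": 0,"az": 0,"hand": -1}
    - {"x": 0.001,"y": 0.016,"z": 0,"ax": 0,"ay": 0,"az": 0,"hand": -1}
    - {"x": 0.001,"y": 0.02,"z": 0,"ax": 0,"ay": 0,"az": 0,"hand": -1}

```text
time_s: 2.65
eef_pos: [592.0, -211.7, 46.7]
ee_rot: [-0.491, -0.51, -0.49, 0.51]
force: [-0.5, -3.3, 1.2]
grip_width: -0.002
```

Request:
carry_out:
  targets:
    - {"x": 0.0,"y": 0.004,"z": 0,"ax": 0,"ay": 0,"az": 0,"hand": -1}
    - {"x": 0.0,"y": 0.008,"z": 0,"ax": 0,"ay": 0,"az": 0,"hand": -1}
    - {"x": 0.0,"y": 0.012,"z": 0,"ax": 0,"ay": 0,"az": 0,"hand": -1}
    - {"x": 0.001,"y": 0.016,"z": 0,"ax": 0,"ay": 0,"az": 0,"hand": -1}
    - {"x": 0.001,"y": 0.02,"z": 0,"ax": 0,"ay": 0,"az": 0,"hand": -1}

```text
time_s: 3.28
eef_pos: [592.8, -191.2, 46.3]
ee_rot: [-0.49, -0.51, -0.49, 0.51]
force: [0.4, -3.9, 2.9]
grip_width: 0.003
```

Request:
carry_out:
  targets:
    - {"x": 0.0,"y": 0.003,"z": 0,"ax": 0,"ay": 0,"az": 0,"hand": -1}
    - {"x": 0.0,"y": 0.006,"z": 0,"ax": 0,"ay": 0,"az": 0,"hand": -1}
    - {"x": 0.0,"y": 0.009,"z": 0,"ax": 0,"ay": 0,"az": 0,"hand": -1}
    - {"x": 0.0,"y": 0.011,"z": 0,"ax": 0,"ay": 0,"az": 0,"hand": -1}
    - {"x": 0.0,"y": 0.013,"z": 0,"ax": 0,"ay": 0,"az": 0,"hand": -1}

```text
time_s: 3.9
eef_pos: [592.8, -178.3, 46.3]
ee_rot: [-0.49, -0.51, -0.49, 0.51]
force: [0.2, -3.4, 2.0]
grip_width: -0.0
```

Request:
carry_out:
  targets:
    - {"x": 0.0,"y": 0.001,"z": 0,"ax": 0,"ay": 0,"az": 0,"hand": -1}
    - {"x": 0.0,"y": 0.002,"z": 0,"ax": 0,"ay": 0,"az": 0,"hand": -1}
    - {"x": 0.0,"y": 0.003,"z": 0,"ax": 0,"ay": 0,"az": 0,"hand": -1}

```text
time_s: 4.28
eef_pos: [592.8, -175.4, 46.3]
ee_rot: [-0.49, -0.51, -0.49, 0.51]
force: [-0.5, -3.6, 2.1]
grip_width: -0.0
```

Request:
carry_out:
  targets:
    - {"x": 0.0,"y": 0.001,"z": 0,"ax": 0,"ay": 0,"az": 0,"hand": -1}
    - {"x": 0.0,"y": 0.002,"z": 0,"ax": 0,"ay": 0,"az": 0,"hand": -1}

```text
time_s: 4.53
eef_pos: [592.8, -173.4, 46.3]
ee_rot: [-0.49, -0.51, -0.49, 0.51]
force: [1.3, -3.5, 1.8]
grip_width: -0.001
```

Request:
carry_out:
  targets:
    - {"x": 0.0,"y": 0.001,"z": 0,"ax": 0,"ay": 0,"az": 0,"hand": -1}
    - {"x": 0.0,"y": 0.002,"z": 0,"ax": 0,"ay": 0,"az": 0,"hand": -1}

```text
time_s: 4.78
eef_pos: [592.8, -171.5, 46.3]
ee_rot: [-0.49, -0.51, -0.49, 0.51]
force: [1.4, -8.1, 1.5]
grip_width: -0.003
```

Request:
carry_out:
  targets:
    - {"x": 0.0,"y": 0.001,"z": 0,"ax": 0,"ay": 0,"az": 0,"hand": -1}

```text
time_s: 4.9
eef_pos: [593.1, -171.4, 46.4]
ee_rot: [-0.491, -0.509, -0.489, 0.51]
force: [1.8, -11.4, -0.8]
grip_width: 0.001
```

Request:
carry_out:
  targets:
    - {"x": 0.0,"y": 0.001,"z": 0,"ax": 0,"ay": 0,"az": 0,"hand": -1}

```text
time_s: 5.03
eef_pos: [593.4, -171.3, 46.5]
ee_rot: [-0.492, -0.509, -0.489, 0.51]
force: [3.1, -16.3, -1.1]
grip_width: -0.004
```

Request:
carry_out:
  targets:
    - {"x": 0.0,"y": -0.012,"z": 0,"ax": 0,"ay": 0,"az": 0,"hand": -1}
    - {"x": 0.0,"y": -0.015,"z": 0.06,"ax": 0,"ay": 0,"az": 0,"hand": -1}
    - {"x": 0.0,"y": -0.015,"z": 0.12,"ax": 0,"ay": 0,"az": 0,"hand": -1}
    - {"x": 0.0,"y": 0.02,"z": 0.165,"ax": 0,"ay": 0,"az": 0,"hand": 1}
    - {"x": 0.0,"y": 0.065,"z": 0.185,"ax": 0,"ay": 0,"az": 0,"hand": 1}

```text
time_s: 5.65
eef_pos: [593.0, -103.9, 233.6]
ee_rot: [0.49, 0.511, 0.489, -0.509]
force: [0.3, 0.7, -0.5]
grip_width: 0.416
```

Request:
carry_out:
  targets:
    - {"x": 0.0,"y": 0,"z": 0,"ax": 0,"ay": 0,"az": 0,"hand": 1}
    - {"x": 0.0,"y": 0,"z": 0,"ax": 0,"ay": 0,"az": 0,"hand": 1}
    - {"x": 0.0,"y": 0,"z": 0,"ax": 0,"ay": 0,"az": 0,"hand": 1}

```text
time_s: 6.02
eef_pos: [592.4, -105.3, 230.1]
ee_rot: [-0.489, -0.51, -0.491, 0.51]
force: [-0.1, 0.4, 0.2]
grip_width: 0.996
```

Run:
```python
from h import *
s=ctrl.sense();print(s['eef_pos'].round(1))
ci=viewer.camera_info('wrist');im=viewer.capture('wrist');cv2.imwrite('pics/w2.png',im)
np.save('w2.npy',ci,allow_pickle=True)
cv2.imwrite('pics/w2c.png',cv2.resize(im[80:280,150:410],None,fx=3,fy=3,interpolation=2))
print(proj(ci,[597,-32,77]))
```

```text
[ 592.4 -105.3  230.1]
[282.54664617 113.47540097]
```

View pics/w2c.png

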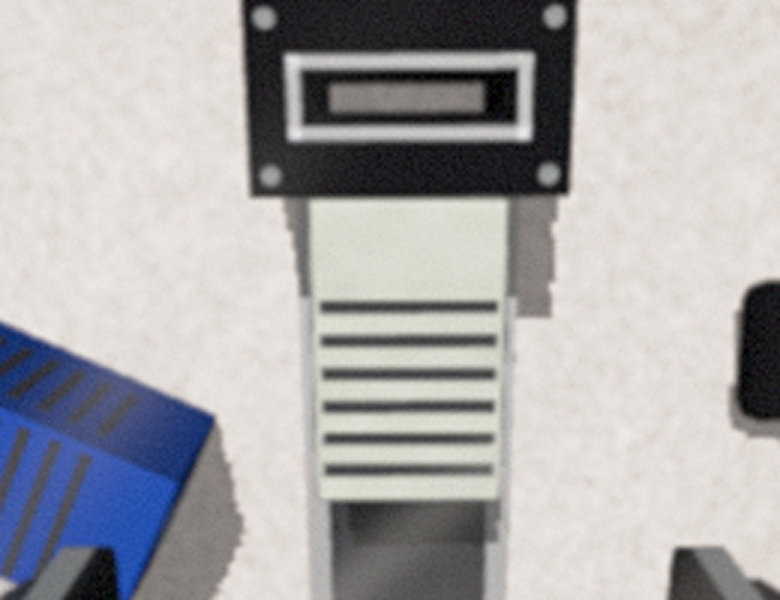

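The lamp front meets the housing face at crop row ≈197 with no gap, and the slot bezel sits at crop (284–535, 52–142). I'll fit the slot from the bezel outline and the screws.

Run:
```python
from h import *
ci=np.load('w2.npy',allow_pickle=True).item()
im=cv2.imread('pics/w2.png'); g=im.min(2)
m=np.zeros_like(g); m[90:134,238:336]=(g[90:134,238:336]>80)
cs,_=cv2.findContours(m,cv2.RETR_EXTERNAL,cv2.CHAIN_APPROX_NONE)
c=max(cs,key=cv2.contourArea)
P=np.array([plane(ci,u,v,77) for u,v in c[:,0]],np.float32)
r=cv2.minAreaRect(P);print('bezel',r)
# screws
sc=[plane(ci,150+(x+.5)/3-.5,80+(y+.5)/3-.5,77) for x,y in [(264,17),(555,17),(270,176),(548,176)]]
sc=np.array(sc);print(sc.round(1),sc.mean(0), np.degrees(np.arctan2(*(sc[1]-sc[0])[::-1])),np.degrees(np.arctan2(*(sc[3]-sc[2])[::-1])))
lb=[plane(ci,150+x/3,80+y/3,84) for x,y in[(320,499),(498,498)]];print('lamp back',np.round(lb,1))
```

```text
bezel ((600.0894165039062, -30.953765869140625), (26.327377319335938, 75.89411163330078), 87.72358703613281)
[[558.   -6.2]
 [644.3  -9.6]
 [556.3 -52.6]
 [642.4 -56. ]] [600.2515742  -31.10199951] -2.2770581723548196 -2.270450540505361
lamp back [[ 566.  -159.1]
 [ 625.7 -161.1]]
```

Request:
carry_out:
  targets:
    - {"x": -0.006,"y": 0.05,"z": 0,"ax": 0,"ay": 0,"az": 0.04,"hand": 1}
    - {"x": -0.012,"y": 0.1,"z": 0,"ax": 0,"ay": 0,"az": 0.08,"hand": 1}
    - {"x": -0.018,"y": 0.15,"z": 0,"ax": 0,"ay": 0,"az": 0.12,"hand": 1}
    - {"x": -0.024,"y": 0.2,"z": 0,"ax": 0,"ay": 0,"az": 0.165,"hand": 1}
    - {"x": -0.03,"y": 0.245,"z": 0,"ax": 0,"ay": 0,"az": 0.165,"hand": 1}

```text
time_s: 6.7
eef_pos: [562.5, 141.6, 230.8]
ee_rot: [0.53, 0.467, 0.531, -0.468]
force: [0.5, -1.2, -1.0]
grip_width: 1.0
```

Request:
carry_out:
  targets:
    - {"x": 0.0,"y": 0,"z": 0,"ax": 0,"ay": 0,"az": 0,"hand": 1}
    - {"x": 0.0,"y": 0,"z": 0,"ax": 0,"ay": 0,"az": 0,"hand": 1}

```text
time_s: 6.95
eef_pos: [563.0, 139.6, 230.9]
ee_rot: [0.53, 0.467, 0.53, -0.468]
force: [-0.2, -0.1, 1.0]
grip_width: 1.002
```

Run:
```python
from h import *
s=ctrl.sense();print(s['eef_pos'].round(1))
ci=viewer.camera_info('wrist');im=viewer.capture('wrist');cv2.imwrite('pics/w3.png',im)
np.save('w3.npy',ci,allow_pickle=True)
print(proj(ci,[561,227,122]))
u,v=proj(ci,[561,240,77]).astype(int);u0,v0=max(u-110,0),max(v-110,0);print(u0,v0)
cv2.imwrite('pics/w3c.png',cv2.resize(im[v0:v0+190,u0:u0+220],None,fx=3,fy=3,interpolation=2))
```

```text
[563.  139.6 230.9]
[292.28468479  95.08496043]
182 0
```

View pics/w3c.png

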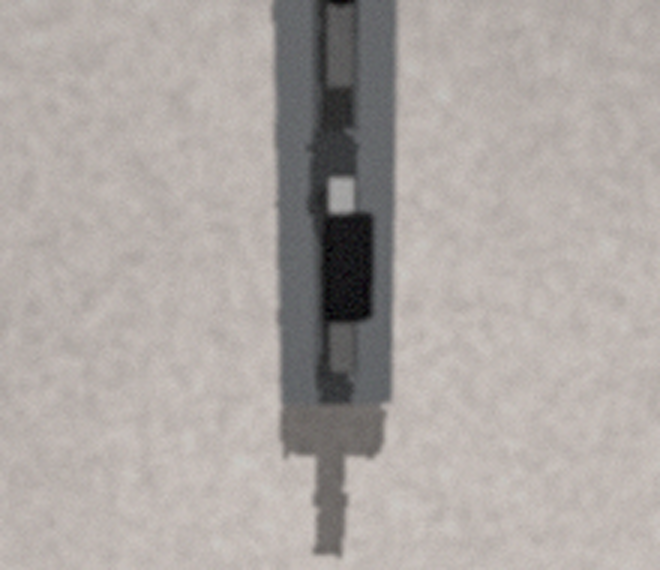

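The black flat handle top is at crop (325–372, 213–~310), with plate shoulders above and below at rows 178 and 372. The thin grey bar below is shadow.

Run:
```python
from h import *
ci=np.load('w3.npy',allow_pickle=True).item()
P=lambda x,y,z:plane(ci,182+(x+.5)/3-.5,(y+.5)/3-.5,z).round(1)
print('handle',P(350,261,122),'sh',P(341,178,76),P(341,372,76),(P(341,178,76)+P(341,372,76))/2)
print('edges',P(372,216,122),P(372,305,122),P(325,213,122))
print('rack',P(277,100,30),P(282,402,30),P(394,100,30),P(391,402,30))
from scipy.spatial.transform import Rotation as Ro
s=ctrl.sense();M=Ro.from_quat(s['ee_rot'],scalar_first=True).as_matrix();print(M.round(3),np.degrees(np.arctan2(M[1,1],M[0,1])))
```

```text
handle [564.7 233.6] sh [560.9 259.6] [568.4 205. ] [564.65 232.3 ]
edges [568.7 244.8] [571.8 223.8] [557. 244.]
rack [537.6 287.9] [551.1 190.6] [576.  292.7] [589.9 195.5]
[[-0.001  0.992  0.124]
 [-0.     0.124 -0.992]
 [-1.    -0.001  0.   ]] 7.133418585298492
```

Request:
carry_out:
  targets:
    - {"x": 0.001,"y": 0.05,"z": 0,"ax": 0,"ay": 0,"az": 0.012,"hand": 1}
    - {"x": 0.002,"y": 0.0935,"z": 0,"ax": 0,"ay": 0,"az": 0.012,"hand": 1}
    - {"x": 0.002,"y": 0.0935,"z": -0.05,"ax": 0,"ay": 0,"az": 0.012,"hand": 1}
    - {"x": 0.002,"y": 0.0935,"z": -0.1,"ax": 0,"ay": 0,"az": 0.012,"hand": 1}
    - {"x": 0.002,"y": 0.0935,"z": -0.145,"ax": 0,"ay": 0,"az": 0.012,"hand": 1}

```text
time_s: 7.62
eef_pos: [565.0, 232.5, 84.4]
ee_rot: [0.533, 0.465, 0.533, -0.465]
force: [1.5, 0.5, -0.1]
grip_width: 1.001
```

Request:
carry_out:
  targets:
    - {"x": 0.0,"y": 0,"z": 0,"ax": 0,"ay": 0,"az": 0,"hand": 1}
    - {"x": 0.0,"y": 0,"z": 0,"ax": 0,"ay": 0,"az": 0,"hand": 1}

```text
time_s: 7.88
eef_pos: [566.1, 233.5, 88.4]
ee_rot: [0.534, 0.465, 0.532, -0.464]
force: [0.0, -0.8, 0.5]
grip_width: 1.0
```

Run:
```python
from h import *
s=ctrl.sense();print(s['eef_pos'].round(1),s['force'])
ci=viewer.camera_info('wrist');im=viewer.capture('wrist');cv2.imwrite('pics/w4.png',im)
np.save('w4.npy',ci,allow_pickle=True)
print(proj(ci,s['eef_pos']))
```

```text
[566.1 233.5  88.4] [ 0.04238296 -0.77532837  0.52502306]
[280.2685675  265.40810858]
```

View pics/w4.png

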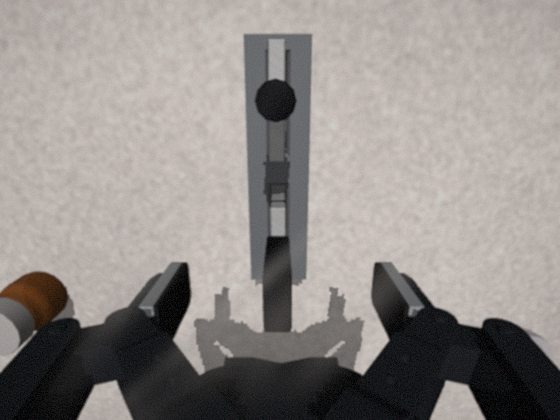

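The handle is centred between the open pads (handle u≈277, pad centre 280), so the pads need to move about 1 mm to −x. The blank stands clear at (275,100). Closing on the handle now.

Request:
carry_out:
  targets:
    - {"x": -0.001,"y": 0,"z": -0.002,"ax": 0,"ay": 0,"az": 0,"hand": -1}
    - {"x": -0.001,"y": 0,"z": -0.002,"ax": 0,"ay": 0,"az": 0,"hand": -1}
    - {"x": -0.001,"y": 0,"z": -0.002,"ax": 0,"ay": 0,"az": 0,"hand": -1}
    - {"x": -0.001,"y": 0,"z": -0.002,"ax": 0,"ay": 0,"az": 0,"hand": -1}
    - {"x": -0.001,"y": 0,"z": -0.002,"ax": 0,"ay": 0,"az": 0,"hand": -1}
  grip_force: 40

```text
time_s: 8.55
eef_pos: [563.9, 234.1, 84.5]
ee_rot: [0.533, 0.464, 0.533, -0.464]
force: [0.6, 0.1, 1.7]
grip_width: 0.135
```

Request:
carry_out:
  targets:
    - {"x": 0.0,"y": 0,"z": 0,"ax": 0,"ay": 0,"az": 0,"hand": -1}
    - {"x": 0.0,"y": 0,"z": 0,"ax": 0,"ay": 0,"az": 0,"hand": -1}

```text
time_s: 8.8
eef_pos: [564.0, 234.1, 84.5]
ee_rot: [0.533, 0.464, 0.533, -0.464]
force: [0.2, -0.1, 1.9]
grip_width: 0.136
```

Request:
carry_out:
  targets:
    - {"x": 0.0,"y": 0,"z": 0.01,"ax": 0,"ay": 0,"az": 0,"hand": -1}
    - {"x": 0.0,"y": 0,"z": 0.025,"ax": 0,"ay": 0,"az": 0,"hand": -1}
    - {"x": 0.0,"y": 0,"z": 0.05,"ax": 0,"ay": 0,"az": 0,"hand": -1}
    - {"x": 0.0,"y": 0,"z": 0.08,"ax": 0,"ay": 0,"az": 0,"hand": -1}
    - {"x": 0.0,"y": 0,"z": 0.12,"ax": 0,"ay": 0,"az": 0,"hand": -1}

```text
time_s: 9.43
eef_pos: [563.4, 233.9, 205.7]
ee_rot: [0.533, 0.464, 0.533, -0.465]
force: [1.1, 0.0, -0.4]
grip_width: 0.136
```

Request:
carry_out:
  targets:
    - {"x": 0.005,"y": -0.03,"z": 0,"ax": 0,"ay": 0,"az": -0.15,"hand": -1}
    - {"x": 0.01,"y": -0.07,"z": 0,"ax": 0,"ay": 0,"az": -0.32,"hand": -1}
    - {"x": 0.015,"y": -0.11,"z": 0,"ax": 0,"ay": 0,"az": -0.49,"hand": -1}
    - {"x": 0.02,"y": -0.15,"z": 0,"ax": 0,"ay": 0,"az": -0.66,"hand": -1}
    - {"x": 0.025,"y": -0.18,"z": 0,"ax": 0,"ay": 0,"az": -0.83,"hand": -1}

```text
time_s: 10.05
eef_pos: [588.9, 52.4, 205.4]
ee_rot: [0.299, 0.641, 0.299, -0.641]
force: [0.8, -0.4, -0.7]
grip_width: 0.138
```

Run:
```python
from h import *
from scipy.spatial.transform import Rotation as Ro
s=ctrl.sense();M=Ro.from_quat(s['ee_rot'],scalar_first=True).as_matrix();print(s['eef_pos'],s['joints'].round(2),s['grip_width'],M.round(3)[:,1],np.arctan2(M[1,1],M[0,1]))
```

```text
[588.86975035  52.43056918 205.40122747] [-0.11  0.48  1.33 -0.    1.34  0.59] 0.13763217235721933 [ 0.766 -0.643  0.001] -0.6984645954722778
```

Request:
carry_out:
  targets:
    - {"x": 0.003,"y": -0.02,"z": 0,"ax": 0,"ay": 0,"az": -0.17,"hand": -1}
    - {"x": 0.006,"y": -0.04,"z": 0,"ax": 0,"ay": 0,"az": -0.34,"hand": -1}
    - {"x": 0.008,"y": -0.06,"z": 0,"ax": 0,"ay": 0,"az": -0.51,"hand": -1}
    - {"x": 0.011,"y": -0.075,"z": 0,"ax": 0,"ay": 0,"az": -0.68,"hand": -1}
    - {"x": 0.011,"y": -0.0834,"z": 0,"ax": 0,"ay": 0,"az": -0.82,"hand": -1}

```text
time_s: 10.68
eef_pos: [599.8, -30.1, 205.2]
ee_rot: [0.019, 0.707, 0.019, -0.707]
force: [0.3, -0.5, -1.0]
grip_width: 0.134
```

Request:
carry_out:
  targets:
    - {"x": 0,"y": 0,"z": -0.005,"ax": 0,"ay": 0,"az": -0.09,"hand": -1}
    - {"x": 0,"y": 0,"z": -0.015,"ax": 0,"ay": 0,"az": -0.092,"hand": -1}
    - {"x": 0,"y": 0,"z": -0.025,"ax": 0,"ay": 0,"az": -0.092,"hand": -1}
    - {"x": 0,"y": 0,"z": -0.025,"ax": 0,"ay": 0,"az": -0.092,"hand": -1}

```text
time_s: 11.18
eef_pos: [599.4, -29.1, 178.4]
ee_rot: [0.011, -0.706, 0.011, 0.708]
force: [-0.0, -0.7, 0.3]
grip_width: 0.138
```

Run:
```python
from h import *
from scipy.spatial.transform import Rotation as Ro
s=ctrl.sense();M=Ro.from_quat(s['ee_rot'],scalar_first=True).as_matrix();print(s['eef_pos'],s['joints'].round(2),s['grip_width'],M.round(3).tolist(),np.arctan2(M[1,1],M[0,1]))
o=np.zeros((600,800,3),np.uint8)
for n in('wrist','scene'):
    ci=viewer.camera_info(n);im=viewer.capture(n);cv2.imwrite(f'pics/{n}5.png',im);np.save(n+'5.npy',ci,allow_pickle=True)
    e=s['eef_pos']; print(n,proj(ci,e),proj(ci,[600,-31,77]))
    if n=='wrist': o[:600,:400]=cv2.resize(im[100:400,180:380],None,fx=2,fy=2,interpolation=2)
    else:
        u,v=proj(ci,[600,-31,110]).astype(int);print(u,v); o[:600,400:]=cv2.resize(im[v-75:v+75,u-50:u+50],None,fx=4,fy=4,interpolation=2)
cv2.imwrite('pics/c5.png',cv2.convertScaleAbs(o,alpha=1.5))
```

```text
[599.361397   -29.14099059 178.40078386] [-0.24  0.52  1.33  0.    1.29  1.36] 0.13809739838601412 [[-0.002, -0.032, -0.999], [0.0, -0.999, 0.032], [-1.0, -0.0, 0.002]] -1.602809793062233
wrist [280.35468628 266.35359888] [282.66711814 206.79791088]
scene [269.99090825 174.22924115] [270.33507138 210.38316206]
269 199
```

View pics/c5.png

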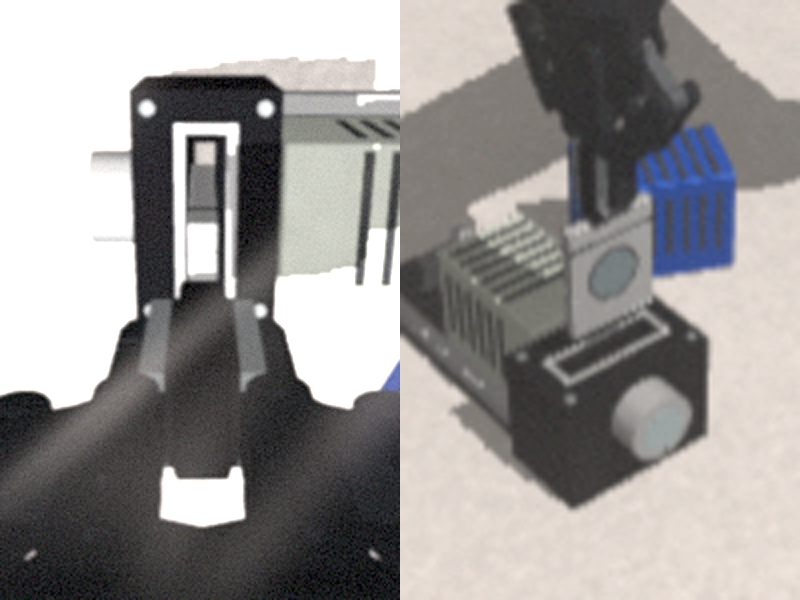

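The wrist crop shows the plate's edge (X≈187–217) above the slot mouth, inside the bezel (X 174–238). The scene crop shows the windowed slide upright just above the slot, its bottom edge running (572,337)–(650,303). I'll compare slide and slot within the same images.

Run:
```python
from h import *
e=np.array([599.36,-29.14,178.4])
ci=np.load('wrist5.npy',allow_pickle=True).item(); im=cv2.imread('pics/wrist5.png').astype(int)
for v in (164,170,176,182,188,196,204,212,220,228,234): print(v,im[v,262:304].mean(1).astype(int).tolist())
a=-0.032
w=np.array([1,a,0]);t=np.array([-a,1,0])
for nm,s,h in (('foot',28,-80.5),('line',28,-21.5),('shoulder',28,-8.5)):
    b=e+w*s+[0,0,h]; print(nm,proj(ci,b-4*t).round(1),proj(ci,b+4*t).round(1))
yw=-.0397;W=np.array([1,yw,0]);T=np.array([-yw,1,0]);S=np.array([600,-31,77.])
for s in (-38,-32,32,38): print('slot',s,[proj(ci,S+W*s+T*q).round(1).tolist() for q in(-13,-8,8,13)])
cs=np.load('scene5.npy',allow_pickle=True).item()
C=lambda p:(np.array([(p[0]-269)*4+600,(p[1]-199)*4+300])).round(0)
for s in(-28,28): print('scene foot',C(proj(cs,e+w*s+t*4+[0,0,-80.5])),'shoulder',C(proj(cs,e+w*s+t*4+[0,0,-8.5])))
for s in(-38,38): print('scene bezel',[C(proj(cs,S+W*s+T*q)).tolist() for q in(-13,13)])
```

```text
164 [29, 32, 30, 53, 115, 184, 218, 224, 227, 226, 222, 216, 214, 213, 215, 215, 214, 217, 215, 216, 213, 214, 212, 214, 214, 212, 212, 211, 216, 214, 215, 214, 223, 224, 226, 225, 191, 125, 60, 31, 31, 32]
170 [29, 24, 21, 41, 107, 174, 211, 216, 211, 196, 143, 68, 15, 6, 23, 37, 45, 52, 56, 53, 51, 61, 62, 56, 54, 43, 14, 17, 23, 29, 61, 129, 185, 211, 210, 206, 173, 115, 58, 24, 30, 31]
176 [30, 28, 29, 43, 104, 173, 209, 215, 212, 193, 142, 67, 20, 11, 37, 84, 120, 138, 145, 143, 145, 144, 142, 142, 134, 97, 53, 30, 24, 29, 64, 126, 175, 197, 190, 154, 99, 55, 23, 10, 4, 24]
182 [36, 28, 16, 43, 105, 175, 208, 216, 211, 192, 139, 72, 29, 45, 62, 80, 96, 104, 106, 106, 104, 106, 104, 110, 103, 71, 32, 26, 19, 35, 66, 97, 116, 125, 124, 116, 95, 56, 22, 19, 14, 19]
188 [28, 29, 21, 39, 105, 174, 207, 213, 212, 195, 139, 62, 48, 74, 80, 82, 77, 82, 81, 79, 81, 78, 80, 86, 78, 51, 29, 17, 28, 33, 77, 122, 136, 126, 124, 115, 85, 43, 29, 22, 4, 17]
196 [33, 26, 34, 34, 85, 149, 194, 211, 214, 198, 148, 74, 57, 77, 82, 88, 76, 78, 79, 78, 81, 82, 82, 83, 76, 64, 36, 21, 27, 39, 78, 123
[... 902 characters left out ...]
 213, 209, 208, 210, 203, 205, 209, 208, 207, 209, 177, 124, 72, 30, 48, 112, 176, 193, 162, 119, 91, 59, 42, 42, 40, 43, 46]
foot [285.9 179.3] [274.9 179.3]
line [287.7 201.7] [273.  201.7]
shoulder [288.2 208.7] [272.5 208.7]
slot -38 [[297.5, 249.5], [291.6, 249.5], [272.9, 249.4], [267.0, 249.3]]
slot -32 [[297.7, 243.0], [291.8, 243.0], [272.9, 242.9], [267.0, 242.8]]
slot 32 [[299.6, 168.0], [293.2, 168.0], [272.9, 167.8], [266.5, 167.8]]
slot 38 [[299.8, 160.4], [293.4, 160.4], [272.9, 160.2], [266.5, 160.2]]
scene foot [651. 302.] shoulder [650. 198.]
scene foot [571. 342.] shoulder [566. 238.]
scene bezel [[644.0, 308.0], [672.0, 330.0]]
scene bezel [[537.0, 361.0], [565.0, 386.0]]
```

Request:
carry_out:
  targets:
    - {"x": 0.0012,"y": -0.0016,"z": 0,"ax": 0,"ay": 0,"az": -0.008,"hand": -1}
    - {"x": 0.0012,"y": -0.0016,"z": -0.005,"ax": 0,"ay": 0,"az": -0.008,"hand": -1}
    - {"x": 0.0012,"y": -0.0016,"z": -0.012,"ax": 0,"ay": 0,"az": -0.008,"hand": -1}
    - {"x": 0.0012,"y": -0.0016,"z": -0.012,"ax": 0,"ay": 0,"az": -0.008,"hand": -1}

```text
time_s: 11.78
eef_pos: [600.6, -30.9, 166.4]
ee_rot: [0.015, -0.706, 0.014, 0.707]
force: [-0.3, 0.7, -1.2]
grip_width: 0.13
```

Run:
```python
from h import *
s=ctrl.sense();e=s['eef_pos'];print(e.round(2),s['force'].round(1),s['ee_rot'].round(4))
ci=viewer.camera_info('wrist');im=viewer.capture('wrist');cv2.imwrite('pics/wrist6.png',im)
g=im.astype(int).mean(2)
for v in (172,178,184,190,198,206,214): print(v,g[v,262:304].astype(int).tolist())
print('col',g[150:230,277:283].mean(1).astype(int).tolist())
w=np.array([1,-.04,0]);t=np.array([.04,1,0])
for nm,s_,h in (('foot',28,-80.5),('line',28,-21.5),('shoulder',28,-8.5)):
    b=e+w*(s_-1.2)+[0,0,h]; print(nm,proj(ci,b-4*t).round(1),proj(ci,b+4*t).round(1))
S=np.array([599.4,-30.7,77.])
for q in (29,32,38): print(q,[proj(ci,S+w*q+t*p).round(1).tolist() for p in (-13,-8,8,13)])
```

```text
[600.64 -30.86 166.42] [-0.3  0.7 -1.2] [ 0.0147 -0.7064  0.0144  0.7075]
172 [71, 130, 193, 214, 219, 213, 194, 146, 100, 90, 90, 88, 89, 85, 92, 93, 80, 78, 75, 71, 72, 73, 70, 72, 71, 70, 74, 67, 84, 131, 182, 202, 209, 215, 196, 142, 69, 30, 23, 27, 21, 20]
178 [54, 113, 180, 208, 216, 217, 197, 140, 68, 19, 17, 19, 29, 79, 121, 138, 144, 142, 144, 144, 146, 143, 139, 106, 63, 31, 17, 16, 39, 75, 112, 129, 131, 121, 106, 79, 39, 12, 25, 14, 15, 22]
184 [47, 119, 176, 208, 213, 214, 197, 141, 70, 24, 5, 18, 21, 58, 75, 83, 77, 77, 76, 83, 80, 80, 83, 78, 61, 47, 22, 10, 37, 77, 106, 124, 127, 118, 103, 70, 29, 11, 15, 22, 8, 16]
190 [40, 108, 175, 208, 211, 215, 196, 143, 82, 29, 10, 7, 49, 79, 88, 79, 77, 73, 80, 81, 79, 87, 83, 82, 79, 53, 27, 14, 35, 74, 107, 121, 127, 114, 101, 68, 29, 21, 19, 21, 13, 25]
198 [36, 87, 153, 193, 213, 211, 198, 155, 86, 32, 13, 36, 66, 86, 86, 79, 78, 80, 76, 80, 81, 84, 84, 83, 79, 65, 42, 19, 30, 73, 108, 122, 125, 119, 96, 64, 32, 8, 10, 17, 12, 24]
206 [28, 80, 144, 191, 208, 212, 198, 152, 91, 40, 22, 50, 76, 86, 82, 80, 78, 76, 79, 79, 85,
[... 251 characters left out ...]
 113, 90, 52, 21, 14, 10, 4, 16, 9]
col [28, 28, 31, 27, 31, 31, 31, 27, 30, 29, 26, 31, 30, 23, 41, 109, 176, 206, 214, 214, 200, 146, 78, 28, 29, 78, 123, 139, 143, 141, 142, 135, 108, 85, 79, 80, 79, 79, 80, 80, 78, 79, 80, 79, 78, 79, 80, 80, 79, 80, 79, 81, 79, 64, 56, 69, 79, 80, 79, 81, 89, 122, 166, 197, 207, 209, 208, 207, 207, 208, 207, 209, 207, 207, 205, 205, 207, 207, 209, 209]
foot [285.8 180.9] [274.9 180.9]
line [287.6 203.7] [273.  203.8]
shoulder [288.2 211. ] [272.4 211. ]
29 [[297.4, 177.1], [290.8, 177.1], [269.6, 177.2], [263.0, 177.2]]
32 [[297.5, 173.2], [290.8, 173.2], [269.6, 173.2], [262.9, 173.3]]
38 [[297.6, 165.3], [290.9, 165.3], [269.5, 165.3], [262.8, 165.3]]
```

Request:
carry_out:
  targets:
    - {"x": 0.0004,"y": 0.0002,"z": -0.004,"ax": 0,"ay": 0,"az": 0,"hand": -1}
    - {"x": 0.0004,"y": 0.0002,"z": -0.008,"ax": 0,"ay": 0,"az": 0,"hand": -1}
    - {"x": 0.0004,"y": 0.0002,"z": -0.012,"ax": 0,"ay": 0,"az": 0,"hand": -1}

```text
time_s: 12.2
eef_pos: [601.3, -30.8, 154.9]
ee_rot: [0.015, -0.707, 0.015, 0.707]
force: [-0.1, 0.4, -0.9]
grip_width: 0.133
```

Request:
carry_out:
  targets:
    - {"x": 0,"y": 0,"z": -0.002,"ax": 0,"ay": 0,"az": 0,"hand": -1}
    - {"x": 0,"y": 0,"z": -0.004,"ax": 0,"ay": 0,"az": 0,"hand": -1}

```text
time_s: 12.45
eef_pos: [601.4, -30.8, 151.2]
ee_rot: [-0.015, 0.707, -0.015, -0.707]
force: [-0.1, 0.7, -1.5]
grip_width: 0.134
```

Request:
carry_out:
  targets:
    - {"x": 0,"y": 0,"z": -0.002,"ax": 0,"ay": 0,"az": 0,"hand": -1}
    - {"x": 0,"y": 0,"z": -0.004,"ax": 0,"ay": 0,"az": 0,"hand": -1}

```text
time_s: 12.7
eef_pos: [601.4, -30.7, 147.2]
ee_rot: [-0.015, 0.707, -0.015, -0.707]
force: [0.2, 0.4, -1.0]
grip_width: 0.139
```

The foot is inside the slot with no contact force, so I'll continue down.

Request:
carry_out:
  targets:
    - {"x": 0,"y": 0,"z": -0.003,"ax": 0,"ay": 0,"az": 0,"hand": -1}
    - {"x": 0,"y": 0,"z": -0.006,"ax": 0,"ay": 0,"az": 0,"hand": -1}
    - {"x": 0,"y": 0,"z": -0.009,"ax": 0,"ay": 0,"az": 0,"hand": -1}
    - {"x": 0,"y": 0,"z": -0.012,"ax": 0,"ay": 0,"az": 0,"hand": -1}

```text
time_s: 13.2
eef_pos: [601.4, -30.8, 135.1]
ee_rot: [0.015, -0.707, 0.015, 0.707]
force: [-0.1, -0.4, -1.5]
grip_width: 0.134
```

Request:
carry_out:
  targets:
    - {"x": 0,"y": 0,"z": -0.004,"ax": 0,"ay": 0,"az": 0,"hand": -1}
    - {"x": 0,"y": 0,"z": -0.008,"ax": 0,"ay": 0,"az": 0,"hand": -1}
    - {"x": 0,"y": 0,"z": -0.012,"ax": 0,"ay": 0,"az": 0,"hand": -1}
    - {"x": 0,"y": 0,"z": -0.016,"ax": 0,"ay": 0,"az": 0,"hand": -1}

```text
time_s: 13.7
eef_pos: [601.4, -30.7, 119.0]
ee_rot: [0.015, -0.707, 0.015, 0.707]
force: [0.7, -0.6, -0.5]
grip_width: 0.136
```

Request:
carry_out:
  targets:
    - {"x": 0,"y": 0,"z": -0.004,"ax": 0,"ay": 0,"az": 0,"hand": -1}
    - {"x": 0,"y": 0,"z": -0.008,"ax": 0,"ay": 0,"az": 0,"hand": -1}
    - {"x": 0,"y": 0,"z": -0.012,"ax": 0,"ay": 0,"az": 0,"hand": -1}
    - {"x": 0,"y": 0,"z": -0.015,"ax": 0,"ay": 0,"az": 0,"hand": -1}

```text
time_s: 14.2
eef_pos: [601.4, -30.7, 104.0]
ee_rot: [0.015, -0.707, 0.015, 0.707]
force: [-0.2, -0.5, -0.9]
grip_width: 0.13
```

Request:
carry_out:
  targets:
    - {"x": 0,"y": 0,"z": -0.002,"ax": 0,"ay": 0,"az": 0,"hand": -1}
    - {"x": 0,"y": 0,"z": -0.004,"ax": 0,"ay": 0,"az": 0,"hand": -1}
    - {"x": 0,"y": 0,"z": -0.004,"ax": 0,"ay": 0,"az": 0,"hand": -1}

```text
time_s: 14.58
eef_pos: [601.3, -30.7, 100.2]
ee_rot: [0.015, -0.707, 0.015, 0.707]
force: [0.3, -0.8, 0.1]
grip_width: 0.137
```

Run:
```python
from h import *
s=ctrl.sense();e=s['eef_pos'];print(e.round(2),s['force'].round(1))
cs=viewer.camera_info('scene'); im=np.mean([viewer.capture('scene').astype(float) for _ in range(4)],0)
cw=viewer.camera_info('wrist'); wi=viewer.capture('wrist')
np.save('s7.npy',cs,allow_pickle=True);np.save('w7.npy',cw,allow_pickle=True)
im=im.clip(0,255).astype(np.uint8);cv2.imwrite('pics/s7.png',im);cv2.imwrite('pics/w7.png',wi)
u,v=proj(cs,[600,-31,85]).astype(int);print(u,v)
a=cv2.resize(im[v-35:v+25,u-25:u+25],None,fx=10,fy=10,interpolation=cv2.INTER_CUBIC)
b=cv2.resize(wi[140:290,240:315],None,fx=4,fy=4,interpolation=cv2.INTER_CUBIC)
o=np.zeros((600,800,3),np.uint8);o[:,:500]=a;o[:,500:]=b
cv2.imwrite('pics/c7.png',cv2.convertScaleAbs(o,alpha=1.5))
c=e+[-1.2,0,0]
for n,ci,f in(('s',cs,lambda p:((p-[u-25,v-35])*10+4.5)),('w',cw,lambda p:((p-[240,140])*4+[501.5,1.5]))):
    for h in(-8.5,-21.5): print(n,h,[f(proj(ci,c+[x,-.04*x+4,h])).round() for x in(-28,28)])
    print(n,'slot mouth',[f(proj(ci,np.array([599.7+x,-30.7-.04*x+y,77]))).round().tolist() for x in(-32,32) for y in(-8,8)])
```

```text
[601.34 -30.74 100.18] [ 0.3 -0.8  0.1]
270 207
s -8.5 [array([366., 299.]), array([167., 399.])]
s -21.5 [array([367., 342.]), array([169., 443.])]
s slot mouth [[348.0, 315.0], [393.0, 349.0], [123.0, 429.0], [167.0, 465.0]]
w -8.5 [array([635., 666.]), array([631., 287.])]
w -21.5 [array([637., 615.]), array([634., 258.])]
w slot mouth [[716.0, 631.0], [611.0, 635.0], [721.0, 226.0], [605.0, 231.0]]
```

View pics/c7.png

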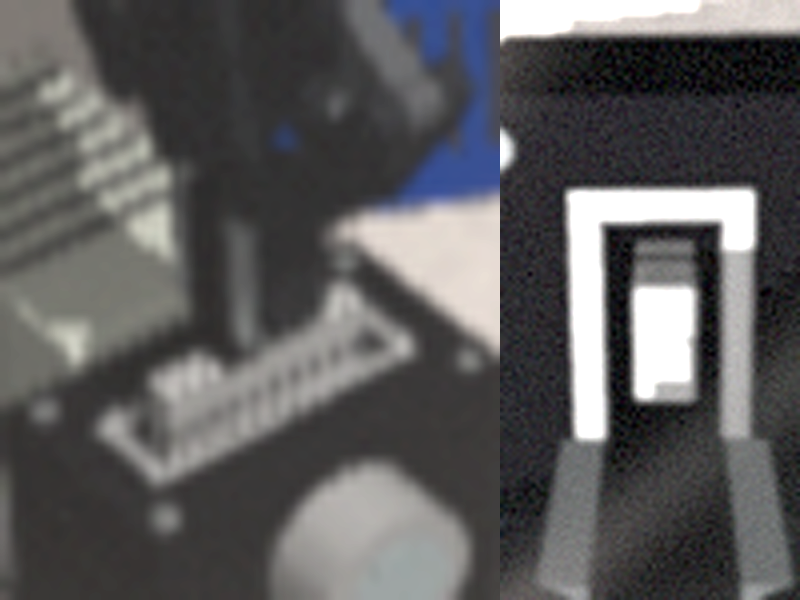

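The scene crop shows the plate between the bezel sides with its shoulders about 13 mm proud. The wrist crop shows the line at row 257 (predicted 258) and the shoulder at 285 (predicted 287), so the 21.5 mm grip offset holds. I'll make a sheared-profile check in the scene view.

Run:
```python
from h import *
cs=np.load('s7.npy',allow_pickle=True).item(); g=cv2.imread('pics/s7.png').mean(2).astype(np.float32)
e=np.array([601.34,-30.74,100.18]);c=e+[-1.2,0,0]
# sample face plane (y=+4) at heights relative to TCP, averaged along x
for h in np.arange(-3,-33,-1.):
    r=[]
    for x0,x1 in((-26,-15),(-12,12),(15,26)):
        q=np.array([proj(cs,c+[x,-.04*x+4,h]) for x in np.linspace(x0,x1,25)],np.float32)
        r.append(cv2.remap(g,q[None,:,0],q[None,:,1],cv2.INTER_CUBIC).mean())
    print(h,round(e[2]+h,1),np.round(r))
```

```text
-3.0 97.2 [ 91.  47. 104.]
-4.0 96.2 [ 99.  47. 112.]
-5.0 95.2 [105.  50. 116.]
-6.0 94.2 [110.  54. 118.]
-7.0 93.2 [113.  60. 118.]
-8.0 92.2 [113.  69. 117.]
-9.0 91.2 [111.  78. 113.]
-10.0 90.2 [109.  87. 109.]
-11.0 89.2 [107.  94. 106.]
-12.0 88.2 [105. 100. 105.]
-13.0 87.2 [106. 103. 104.]
-14.0 86.2 [105. 104. 104.]
-15.0 85.2 [103. 103. 102.]
-16.0 84.2 [100. 100.  99.]
-17.0 83.2 [96. 97. 96.]
-18.0 82.2 [92. 93. 91.]
-19.0 81.2 [88. 89. 87.]
-20.0 80.2 [85. 87. 84.]
-21.0 79.2 [85. 88. 84.]
-22.0 78.2 [89. 90. 85.]
-23.0 77.2 [94. 94. 88.]
-24.0 76.2 [99. 98. 92.]
-25.0 75.2 [105. 101.  96.]
-26.0 74.2 [108. 103.  99.]
-27.0 73.2 [110. 103. 102.]
-28.0 72.2 [108. 102. 104.]
-29.0 71.2 [104. 100. 104.]
-30.0 70.2 [ 96.  96. 101.]
-31.0 69.2 [85. 89. 94.]
-32.0 68.2 [73. 79. 82.]
```

Run:
```python
from h import *
cs=np.load('s7.npy',allow_pickle=True).item(); g=cv2.imread('pics/s7.png').mean(2).astype(np.float32)
for y in np.arange(4,36,1.):
    q=np.array([proj(cs,[599.6+x,-30.8-.04*x+y,77]) for x in np.linspace(-26,26,50)],np.float32)
    print(y,cv2.remap(g,q[None,:,0],q[None,:,1],cv2.INTER_CUBIC).mean().round(),end='; ')
p=proj(cs,[600,-20,77]);print(p,proj(cs,[600,-19,77])-p,proj(cs,[600,-20,78])-p)
```

```text
4.0 93.0; 5.0 97.0; 6.0 101.0; 7.0 103.0; 8.0 104.0; 9.0 103.0; 10.0 99.0; 11.0 91.0; 12.0 80.0; 13.0 67.0; 14.0 54.0; 15.0 45.0; 16.0 40.0; 17.0 38.0; 18.0 37.0; 19.0 37.0; 20.0 38.0; 21.0 38.0; 22.0 38.0; 23.0 38.0; 24.0 38.0; 25.0 38.0; 26.0 38.0; 27.0 38.0; 28.0 38.0; 29.0 38.0; 30.0 38.0; 31.0 39.0; 32.0 41.0; 33.0 44.0; 34.0 48.0; 35.0 54.0; [273.43100851 212.78721663] [0.28353048 0.22015756] [-0.00849381 -0.33574238]
```

Request:
carry_out:
  targets:
    - {"x": 0,"y": 0,"z": -0.0018,"ax": 0,"ay": 0,"az": 0,"hand": -1}
    - {"x": 0,"y": 0,"z": -0.0018,"ax": 0,"ay": 0,"az": 0,"hand": -1}

```text
time_s: 15.08
eef_pos: [601.3, -30.7, 98.3]
ee_rot: [0.015, -0.707, 0.015, 0.707]
force: [0.0, 0.6, 0.1]
grip_width: 0.136
```

Run:
```python
from h import *
s=ctrl.sense();e=s['eef_pos'];print(e.round(2),s['force'].round(2),s['wrist_torque'].round(2))
cw=viewer.camera_info('wrist'); wi=np.mean([viewer.capture('wrist').astype(float) for _ in range(4)],0);g=wi.mean(2)
col=g[175:240,277:285].mean(1);print(175,col.astype(int).tolist())
for v in(185,186,187,188,189,190): print('bezel edge x',v,plane(cw,280,v,77).round(2)[0]-38)
for v in np.arange(200,207): print('line x',v,(plane(cw,280,v,e[2]-21.4)[0]-28).round(2),'shoulder(v+7)',(plane(cw,280,v+7,e[2]-8.4)[0]-28).round(2))
t=viewer.capture('top');cv2.imwrite('pics/t8.png',t);sc=viewer.capture('scene');cv2.imwrite('pics/s8.png',sc)
o=np.zeros((600,800,3),np.uint8);o[:300,:400]=cv2.resize(t,(400,300),interpolation=3);o[300:,:400]=cv2.resize(sc,(400,300),interpolation=3);o[:,400:]=cv2.resize(t[180:300,250:330],(400,600),interpolation=2)
cv2.imwrite('pics/c8.png',cv2.convertScaleAbs(o,alpha=1.4))
print(ctrl.sense()['force'])
```

```text
[601.3  -30.74  98.32] [0.02 0.56 0.13] [ 0.01  0.02 -0.03]
175 [28, 30, 30, 30, 29, 30, 31, 29, 30, 29, 27, 32, 78, 143, 190, 206, 210, 212, 214, 200, 156, 94, 40, 20, 21, 42, 69, 77, 66, 57, 70, 79, 81, 81, 79, 89, 123, 166, 195, 205, 207, 207, 206, 207, 207, 206, 206, 206, 206, 205, 205, 206, 207, 208, 208, 209, 209, 208, 206, 202, 197, 195, 184, 153, 117]
bezel edge x 185 600.68
bezel edge x 186 600.13
bezel edge x 187 599.58
bezel edge x 188 599.02
bezel edge x 189 598.47
bezel edge x 190 597.92
line x 200 602.29 shoulder(v+7) 602.25
line x 201 601.72 shoulder(v+7) 601.72
line x 202 601.15 shoulder(v+7) 601.19
line x 203 600.58 shoulder(v+7) 600.66
line x 204 600.01 shoulder(v+7) 600.13
line x 205 599.44 shoulder(v+7) 599.59
line x 206 598.87 shoulder(v+7) 599.06
[-0.1273654   0.19140041 -1.02260986]
```

View pics/c8.png

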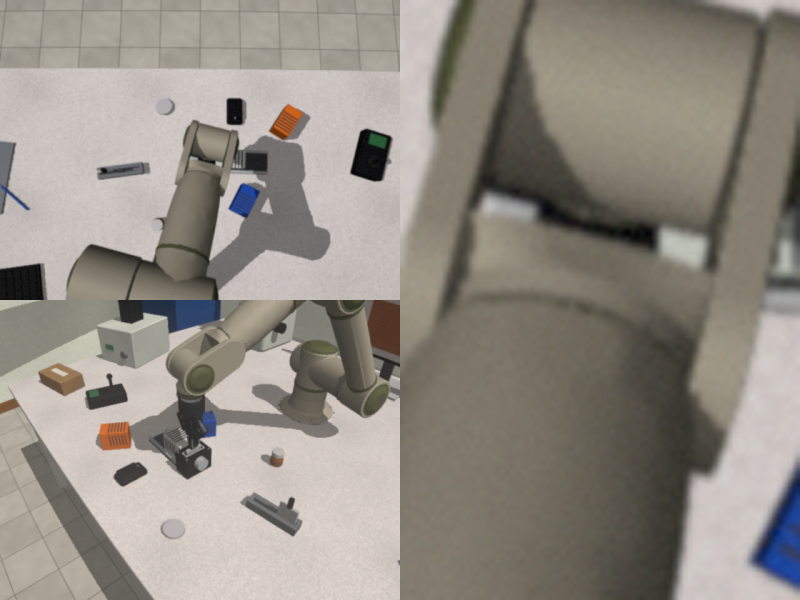

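Request:
carry_out:
  targets:
    - {"x": -0.0003,"y": 0,"z": 0,"ax": 0,"ay": 0,"az": 0,"hand": -1}
    - {"x": -0.0003,"y": 0,"z": 0,"ax": 0,"ay": 0,"az": 0,"hand": -1}
    - {"x": -0.0003,"y": 0,"z": 0,"ax": 0,"ay": 0,"az": 0,"hand": -1}

```text
time_s: 15.75
eef_pos: [601.1, -30.7, 98.5]
ee_rot: [-0.015, 0.707, -0.015, -0.707]
force: [0.4, 0.2, -0.3]
grip_width: 0.137
```

Run:
```python
from h import *
s=ctrl.sense();print(s['eef_pos'].round(2),s['force'].round(2),s['wrist_torque'].round(3),s['grip_width'])
if np.linalg.norm(s['force'])<3: print(finish_job())
```

```text
[601.08 -30.75  98.5 ] [ 0.37  0.25 -0.34] [ 0.002  0.02  -0.009] 0.13713463532752668
the job is handed in; nothing more can be done
None
```

Both steps are done and the job is handed in, at about 16 s on the robot's clock.

- **Lamp:** I pushed the white lamp from behind with shut fingers until it stopped against the housing. It stopped moving while the force rose from about 4 N to 16 N. The wrist picture afterwards showed no gap.
- **Filter slide:** I took the windowed slide by its flat handle, turned it to match the slot, and lowered it with no contact force. It is still held in the grip. The last reading was under 1 N, with almost no wrist torque.
- **Line height:** The line should be level with the housing top to about 1 mm. The height I took from the grip agreed with the wrist view. The scene view read the line 0.8 mm higher, of which about 0.5 mm looks like camera offset.
- **Fit in the slot:** The wrist view put the slide about 0.7 mm off centre along the slot's width, where there is about 1 mm to spare each side. An earlier view suggested a tilt of up to about 1°. I moved it back 0.3 mm before handing in.
- **Bystanders:** The blank slide, jar, dish and mouse looked unmoved in the last top and scene pictures.

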